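# Shut the sterilizer lid and press its start key

### The arm

A 7-joint arm with a two-finger parallel gripper is mounted at the origin on the work surface. World frame = base frame: x ahead of the robot, y to its left, z up, the work surface at z = 0. Lengths are in m, angles in rad, forces in N, time in s.
With the tool pointing down it reaches from about 0.425 to 0.925 m from the base axis. Payload 6.8 kg.
Tool frame: the origin (TCP) lies midway between the tips of the shut fingers; the grasp point (between the pads) lies 19 mm behind it (r.grip_depth is the distance from the TCP to the grasp point, in m); z points along the fingers, y is the line along which they close (so a half turn about z gives the same grasp; the last joint's range is limited). The gripper opens to 85 mm and grips with 20 to 120 N. Pads are 22 mm wide; open, the fingers measure 114 mm over their backs; the gripper's body (76 mm by 85 mm) begins 54 mm behind the grasp point. The pads swing forward as they close: fully open they stand 13 mm farther back than shut.
Start: joints at [1.118, 0.477, 0.022, 1.555, -0.011, 1.109, -0.083], TCP at [0.228, -0.635, 0.231] pointing down, gripper open.
Joint ranges: [-2.96, 2.96], [-0.34, 2.1], [-1.41, 1.46], [0.24, 2.44], [-1.37, 4.51], [0.17, 1.92], [-2.96, 2.96]. Speed limits (rad/s): [2.39, 2.39, 3.14, 3.14, 3.14, 3.14, 3.14].

### API

Orientations are given as a rotation vector (axis times angle).
In Python, from bench import telemetry, grab_frame, calibration, order, silhouettes, r gives the robot as it stands.
- The arm moves only by the tool apply_moves, never from a script. Its argument "moves" is a list of rows, each a list of 7 numbers: the turn, a rotation vector about the tool's x, y, z scaled (see below), then the shift along the tool's x, y, z scaled (see below), then the opening, from -1 (shut) to 1 (fully open). A call has exactly 8 rows; each row shifts and turns the commanded pose from where the row before left it, along the tool's axes as they then stand; what a row does not reach is not made up. The controller multiplies each number of a shift by 1000 mm and each number of a turn by 6 degrees. A row lasts 1/12 s, in which the tool goes at most 41.7 mm and 7.16 degrees, less where a joint would pass 70% of its speed; a pose out of reach is approached as far as the arm can. A call with a number of a shift or a turn outside -1 to 1 is refused whole. A call with a gripper value outside its range is refused whole. The fingers move at their own pace and stop on an object; "grip_force" is the grip in N (left out, the last holds). Time passes only in rows, so rows that do not move let the fingers close, or fill a call up. It gives the time, the measured TCP pose, the force, the opening and the grip force at its end, in the units of the state.
- telemetry.get_obs(): the state, without advancing time (a new reading comes with each control period).
- grab_frame(name): name is "scene" or "top" or "wrist"; returns the picture (384x512x3 uint8, blue, green, red); there is no depth.
- calibration(name): a dict with "fx", "fy", "cx", "cy" (pixels), "world_from_camera" (4x4, takes a point from camera to world coordinates); the wrist camera has in their place "mount" (4x4, takes a point from camera to tool coordinates, whose origin is the TCP and whose axes are the flange's). Camera axes: x right, y down, z forward; pixel columns grow to the right and rows downward; lengths in m; the calibration is good to about 2 mm. A picture is of the moment at which its call begins: read the wrist's pose just before it. calibration takes no time and is no camera call.
- order.hand_in(): hands the job in; it is judged then, once.
Trained networks look in the newest picture that a camera, given by its name, has taken for a name from the list of things; names that differ only in an ending like _2 or _b are one class to them, and where a whole thing is asked for, a point or a joint stands for the part that bears it (a point fixed in the world has none). Each returns a list of dicts, best first, with "p" (0 to 1); they miss things now and then, are a little off and sometimes report something else, mostly with a low value. They report only what shows in the picture. A call takes as long as a camera call.
- silhouettes(thing, camera): "mask" (384x512 bool, what is visible of it) and "extent" ([centre column, centre row, width, height] in pixels, round what is visible of it).
The state is a dict: "clock": time; "joints": joint angles; "qvel": joint speeds; "tau": joint torques, N m; "tcp_pos": TCP position; "orientation": TCP orientation; "contact_force": force on the tool from outside, world axes, zero at the start; "moment": the same for the moment, N m; "grip_width": finger opening in m; "gripper_force": force on a finger pad.
Only numpy, scipy, OpenCV 4.12 (cv2) and the standard library are available. Lean on these libraries where they do the work, as an engineer would, in place of code of your own. Each camera call takes 0.05 s, during which the arm holds its last target. There are 200 camera calls.

### The job

The lid of the grey sterilizer cup stands ajar: with the fingertips, gently push it down until it is shut, then gently press the long bar-shaped start key on the sterilizer's deck until it is down, let it come back up, and withdraw. Do not touch the round key or the square key, lift nothing, and leave the things around it where they are.

Things in the scene. Friction and masses are not known exactly. Their poses are not given: they have to be found in the camera images.
- sterilizer: pale grey, fixed on the 18 mm board: deck 90 x 260 x 28 mm (x, y, z); round cup at y = +80 mm, 84 mm across, rim 73 mm above the deck's underside; three white keys in a row at x = 0, y = -100, -60 and -20 mm, in any order. Origin: centre of the deck's underside; z up, x away from the robot, y to its left, turned by up to 0.35 rad
- lid (a joint): angle of the cup's hinged lid, rad: 0 = shut, grows as it opens; starts at 0.45 to 0.85. The lid weighs 25 to 50 g and stays where it is left (stiff hinge, 0.05 N m); pushing down on its top (1 to 2 N) closes it. The cup with its lid stands on a rubber cushion and sinks straight down when pushed harder (about 1 mm for each 4 N, at most 6 mm), springing back
- lid_hinge (a point): point on the lid's hinge axis at the cup's far rim, (46, 80, 74) mm in the sterilizer's frame; axis along its y. The lid is a disc 88 mm across, 8 mm thick, running from the hinge towards the robot, with a 24 mm wide lip on its free edge, 101 mm from the axis; when shut its underside is level with the axis, its top 8 mm above
- lid_middle (a point): middle of the lid's outer (top) face, 46 mm from the hinge; it swings with the lid, and lies at (0, 80, 82) mm in the sterilizer's frame when shut
- bar_key_base: the start key: cap a long bar, 36 mm (along x) by 14 mm. Origin at the key's centre, level with the deck's top; never moves; axes as the sterilizer's. The cap stands 10 mm above the deck, sinks straight down on a spring (0.4 N to start, 4.6 N fully down at 6 mm) and comes back up when let go
- bar_key (a joint): m the cap is pushed down: 0 = up, 0.006 = fully down; the key acts at 0.0035
- bar_key_top (a point): centre of the top face of the cap, 10 mm above the deck while the key is up
- round_key_base: another key: cap round, 20 mm across. To be left alone. Origin at the key's centre, level with the deck's top; never moves; axes as the sterilizer's. The cap stands 10 mm above the deck, sinks straight down on a spring (0.4 N to start, 4.6 N fully down at 6 mm) and comes back up when let go
- round_key (a joint): m the cap is pushed down: 0 = up, 0.006 = fully down
- square_key_base: another key: cap square, 18 x 18 mm. To be left alone. Origin at the key's centre, level with the deck's top; never moves; axes as the sterilizer's. The cap stands 10 mm above the deck, sinks straight down on a spring (0.4 N to start, 4.6 N fully down at 6 mm) and comes back up when let go
- square_key (a joint): m the cap is pushed down: 0 = up, 0.006 = fully down
- ring_a: loose orange plastic bottle ring, 44 mm across, 14 mm high, lying flat; origin at the centre of its underside
- ring_b: loose orange plastic bottle ring, 44 mm across, 14 mm high, lying flat; origin at the centre of its underside
- spoon: loose stainless spoon, about 150 mm long, lying on the board along the robot's side of the sterilizer
- bottle: loose clear plastic bottle, 56 mm across, 140 mm high, standing at the board's far left corner; origin at the centre of its underside
- rack: loose green grass-shaped silicone drying rack, 150 x 70 x 50 mm, at the board's right end; origin at the centre of its underside
- teat: loose silicone bottle teat, 42 mm across, 43 mm high, standing beyond the sterilizer; origin at the centre of its underside
- cup: loose white cup, 64 mm across, 60 mm high, standing beyond the sterilizer; origin at the centre of its underside

How it is judged:
By the outcome, as a careful person would: the job done as asked, in the order asked, and still so for the second after the job is handed in, with the robot touching nothing.
It also fails if it takes over 38 s, if anything falls off the work surface, if the arm or the gripper's body presses on something with over 40 N, if the wrist force passes 120 N, or if a joint passes its speed limit or range.

## Working session

There is one attempt and no reset: what is moved stays moved. The work goes in short steps, Python scripts to look and compute and a tool call to move; the robot and the scene stay as the last step left them, time stands still between calls to the robot, and variables do not carry over. Pictures are saved under pics/ and viewed, at most 10 in all, crops included, and the job is handed in when it is done.

Besides the shell and the picture viewer there is one more tool, called after "Request:" as name(argument=value, ...) on one line, values as JSON. apply_moves: Moves the arm, as the interface text tells. Its arguments: {"type":"object","properties":{"moves":{"type":"array"},"grip_force":{"type":"number"}},"required":["moves"]}

```bash
mkdir -p pics; ls; python3 - <<'E'
from bench import telemetry, grab_frame, calibration, silhouettes
import cv2, numpy as np
np.set_printoptions(precision=4,suppress=True)
o=telemetry.get_obs(); print(o)
for c in ("top","scene"):
    im=grab_frame(c); cv2.imwrite(f"pics/{c}0.png",im)
    k=calibration(c); print(c,k)
    for t in ("sterilizer","lid","bar_key","round_key","square_key"):
        print(t,[(round(d["p"],2),np.round(d["extent"],1).tolist()) for d in silhouettes(t,c)][:3])
E
```

```text
pics
{'clock': 0.0, 'joints': array([ 1.1179,  0.4778,  0.0223,  1.5565, -0.0115,  1.1093, -0.0831]), 'qvel': array([-0.0019, -0.0002,  0.001 , -0.0001,  0.0008, -0.0006,  0.0004]), 'tau': array([ -0.0005, -59.6468,   1.6077, -28.1203,   0.0124,   0.0095,
        -0.    ]), 'tcp_pos': array([ 0.2279, -0.6347,  0.2303]), 'orientation': array([-3.0932, -0.5386,  0.0007]), 'contact_force': array([ 0.1079, -0.4845,  0.1636]), 'moment': array([ 0.0256, -0.0084,  0.0418]), 'gripper_force': 0.0, 'grip_width': 0.0854594986864277}
top {'fx': 438.4414128877437, 'fy': 438.4414128877437, 'cx': 256.9745845999999, 'cy': 188.65772572713803, 'world_from_camera': array([[-0.0274, -0.9933,  0.1122,  0.4655],
       [-0.9996,  0.0265, -0.009 ,  0.0126],
       [ 0.006 , -0.1124, -0.9936,  1.1116],
       [ 0.    ,  0.    ,  0.    ,  1.    ]])}
sterilizer [(0.59, [292.9, 194.8, 103.6, 60.3])]
lid [(0.74, [257.6, 196.9, 43.1, 36.4])]
bar_key []
round_key [(0.45, [331.5, 187.2, 8.2, 12.4])]
square_key [(0.57, [316.6, 188.2, 7.1, 9.3]), (0.32, [259.7, 200.3, 38.0, 38.8])]
scene {'fx': 353.26318716655686, 'fy': 353.26318716655686, 'cx': 256.3022701608007, 'cy': 190.79655730476983, 'world_from_camera': array([[-0.8396,  0.3069, -0.4482,  0.8565],
       [ 0.5429,  0.4488, -0.7098,  0.5219],
       [-0.0167, -0.8393, -0.5434,  0.4521],
       [ 0.    ,  0.    ,  0.    ,  1.    ]])}
sterilizer [(0.93, [224.4, 184.1, 105.7, 77.1]), (0.27, [240.0, 168.1, 41.3, 43.7])]
lid [(0.77, [240.7, 166.8, 40.8, 40.7])]
bar_key [(0.47, [215.1, 176.6, 13.9, 8.9])]
round_key []
square_key [(0.53, [202.6, 170.5, 11.8, 8.4]), (0.18, [185.1, 146.3, 61.8, 34.5])]
```

```bash
python3 -c "
import cv2
cv2.imwrite('pics/both.png',cv2.resize(cv2.vconcat([cv2.imread('pics/top0.png'),cv2.imread('pics/scene0.png')]),None,fx=.78,fy=.78)) if 0 else cv2.imwrite('pics/top_big.png',cv2.resize(cv2.imread('pics/top0.png'),(800,600)))"
```

```text
(no output)
```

View pics/top_big.png

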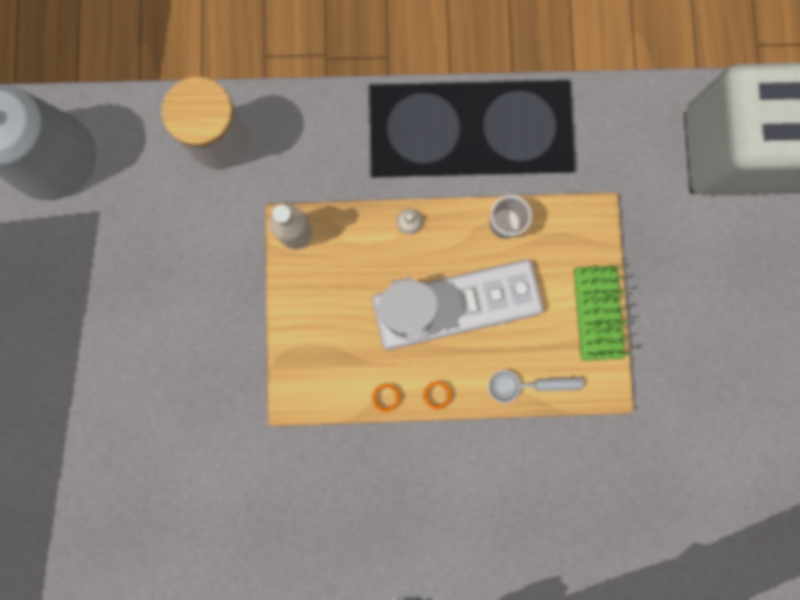

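View pics/scene0.png

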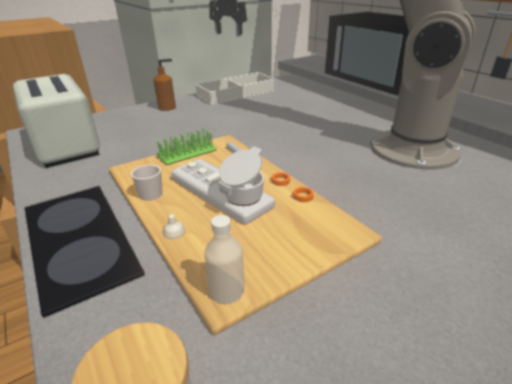

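The top view shows the deck with its cup at the left. The keys, in enlarged pixels, are the bar at (471,300) next to the cup, the square at (496,295) and the round at (521,288). The scene view confirms the lid is ajar. Next I fit the pose.

```bash
cat > h.py <<'E'
import numpy as np, cv2
from scipy.spatial.transform import Rotation as R
from scipy.optimize import least_squares
from bench import telemetry, grab_frame, calibration, silhouettes
np.set_printoptions(precision=4,suppress=True)
def ster(p):  # x,y,yaw -> 4x4
    T=np.eye(4);T[:3,:3]=R.from_euler('z',p[2]).as_matrix();T[:3,3]=[p[0],p[1],.018];return T
def tool(o):
    T=np.eye(4);T[:3,:3]=R.from_rotvec(o["orientation"]).as_matrix();T[:3,3]=o["tcp_pos"];return T
def proj(k,Twc,P):
    C=(np.c_[P,np.ones(len(P))]@np.linalg.inv(Twc).T)[:,:3]
    return np.c_[k["fx"]*C[:,0]/C[:,2]+k["cx"],k["fy"]*C[:,1]/C[:,2]+k["cy"]]
def S(p,P): return (np.c_[P,np.ones(len(P))]@ster(p).T)[:,:3]
E
python3 - <<'E'
from h import *
k=calibration("top");P=np.array([[45,-130,28],[-45,-130,28],[-45,130,28],[45,130,28],[0,-20,38],[0,-60,38],[0,-100,38]])/1000
uv=np.array([[530,262],[543,312],[386,348],[374,296],[471,300],[496,295],[521,288]])/1.5625
s=least_squares(lambda p:(proj(k,k["world_from_camera"],S(p,P))-uv).ravel(),[.45,-.05,0])
p=s.x;print(p,s.fun.reshape(-1,2))
print("lid mid shut",S(p,np.array([[0,.08,.082],[0,-.02,.038],[-.055,.08,.1]])))
m=calibration("wrist");print(m)
o=telemetry.get_obs();print(tool(o))
E
```

```text
[ 0.5691 -0.0854  0.1973] [[ 1.1447 -2.5571]
 [ 1.7973  0.941 ]
 [-1.618   1.6779]
 [-2.0336 -1.0215]
 [ 0.2287  0.2794]
 [ 0.2559 -0.1662]
 [ 0.246   0.6766]]
lid mid shut [[ 0.5534 -0.0069  0.1   ]
 [ 0.573  -0.105   0.056 ]
 [ 0.4995 -0.0177  0.118 ]]
{'fx': 318.3572890531995, 'fy': 318.3572890531995, 'cx': 251.11066753243674, 'cy': 189.6715100948594, 'mount': array([[-0.0009, -0.9575, -0.2885,  0.0744],
       [ 1.    , -0.0005, -0.0013,  0.    ],
       [ 0.0011, -0.2885,  0.9575, -0.1436],
       [ 0.    ,  0.    ,  0.    ,  1.    ]])}
[[ 0.9411  0.338   0.      0.2282]
 [ 0.338  -0.9411 -0.     -0.6353]
 [ 0.      0.     -1.      0.2313]
 [ 0.      0.      0.      1.    ]]
```

Request:
apply_moves(moves=[[0,0,0.7,0,0,-0.02,-1],[0,0,0.7,0,0,-0.02,-1],[0,0,0,0.027,-0.03,0,-1],[0,0,0,0.027,-0.03,0,-1],[0,0,0,0.027,-0.03,0,-1],[0,0,0,0.027,-0.03,0,-1],[0,0,0,0.027,-0.03,0,-1],[0,0,0,0.027,-0.03,0,-1]])

```text
clock: 1.27
tcp_pos: [0.3522, -0.4252, 0.2716]
orientation: [3.126, 0.311, 0.0]
contact_force: [0.8, -0.1, -0.2]
grip_width: -0.0001
gripper_force: 0.0
```

Request:
apply_moves(moves=[[0,0,0,0.027,-0.03,0,-1],[0,0,0,0.027,-0.03,0,-1],[0,0,0,0.027,-0.03,0,-1],[0,0,0,0.027,-0.03,0,-1],[0,0,0,0.027,-0.03,0,-1],[0,0,0,0.027,-0.03,0,-1],[0,0,0,0.027,-0.03,0,-1],[0,0,0,0.027,-0.03,0,-1]])

```text
clock: 1.93
tcp_pos: [0.5168, -0.1474, 0.2717]
orientation: [3.126, 0.31, 0.001]
contact_force: [0.8, -1.2, 0.1]
grip_width: -0.0
gripper_force: 0.0
```

Request:
apply_moves(moves=[[0,0,0,0.02,-0.02,0,-1],[0,0,0,0.02,-0.02,0,-1],[0,0,0,0.01,-0.01,0,-1],[0,0,0,0,0,0,-1],[0,0,0,0,0,0,-1],[0,0,0,0,0,0,-1],[0,0,0,0,0,0,-1],[0,0,0,0,0,0,-1]])

```text
clock: 2.6
tcp_pos: [0.5547, -0.0917, 0.2714]
orientation: [3.126, 0.307, -0.0]
contact_force: [-0.4, -1.0, -0.3]
grip_width: -0.0001
gripper_force: 0.0
```

```bash
python3 - <<'E'
from h import *
o=telemetry.get_obs();im=grab_frame("wrist");cv2.imwrite("pics/w1.png",cv2.resize(im,(800,600)))
np.save("T1.npy",tool(o));print(o["clock"],o["tcp_pos"],o["contact_force"],o["grip_width"],tool(o)[:3,0])
k=calibration("wrist");p=[.5691,-.0854,.1973]
P=np.array([[45,-130,28],[-45,-130,28],[-45,130,28],[45,130,28],[0,-20,38],[0,-60,38],[0,-100,38]])/1000
print(proj(k,tool(o)@k["mount"],S(p,P))*1.5625)
for t in ("lid","bar_key","round_key","square_key"):
    print(t,[(round(d["p"],2),np.round(np.array(d["extent"])*1.5625,1).tolist()) for d in silhouettes(t,"wrist")][:3])
E
```

```text
2.6 [ 0.5547 -0.0917  0.2714] [-0.3558 -0.9514 -0.3176] -0.00010272157804594845 [ 0.9809  0.1946 -0.0002]
[[569.2055 166.3577]
 [557.4709 287.0243]
 [220.1067 287.7096]
 [207.296  167.1955]
 [415.923  231.3294]
 [471.0869 231.2101]
 [526.2651 231.0908]]
lid [(0.76, [252.2, 235.6, 149.2, 168.8])]
bar_key [(0.81, [416.9, 226.7, 18.9, 43.9]), (0.27, [218.1, 360.0, 50.2, 52.5])]
round_key [(0.76, [523.4, 227.0, 32.3, 21.1]), (0.3, [415.8, 224.7, 18.8, 45.8])]
square_key [(0.66, [472.7, 223.1, 29.4, 26.9])]
```

View pics/w1.png

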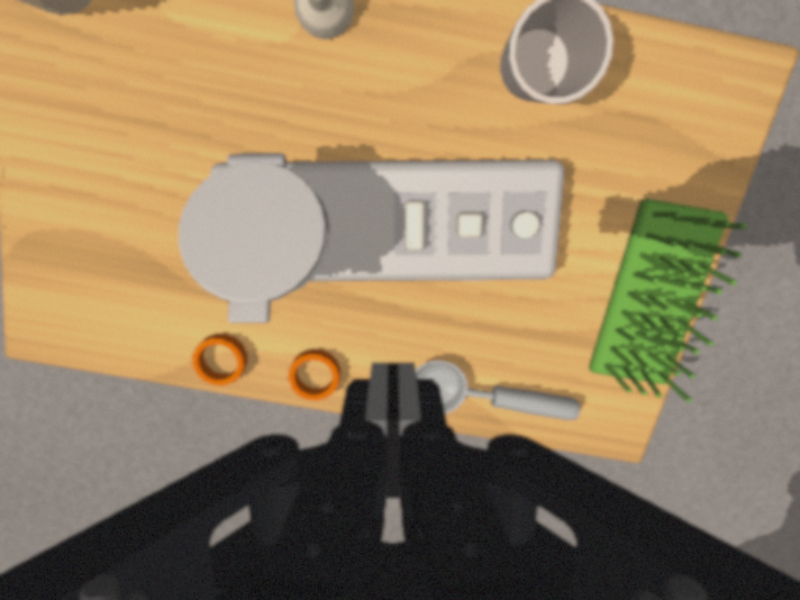

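The wrist view shows the bar at (415,225), the square at (471,224), the round at (526,224), and the lid's lip end at (248,321). I refine the pose and lid angle from these.

```bash
python3 - <<'E'
from h import *
T=np.load("T1.npy");k=calibration("wrist");W=T@k["mount"]
P=np.array([[45,-130,28],[-45,-130,28],[0,-20,38],[0,-60,38],[0,-100,38]])/1000
uv=np.array([[562,162],[555,276],[415,225],[471,224],[526,224]])/1.5625
kt=calibration("top");uvt=np.array([[530,262],[543,312],[471,300],[496,295],[521,288]])/1.5625
s=least_squares(lambda p:(proj(k,W,S(p,P))-uv).ravel(),[.57,-.09,.2]);p=s.x
print(p,s.fun.reshape(-1,2))
s2=least_squares(lambda p:np.r_[(proj(k,W,S(p,P))-uv).ravel(),(proj(kt,kt["world_from_camera"],S(p,P))-uvt).ravel()],p);p=s2.x;print(p)
np.save("p.npy",p)
lip=lambda a:np.array([[46-101*np.cos(a)+8*np.sin(a)*0,80,74+101*np.sin(a)]])/1000
for a in np.arange(.4,.9,.1): print(a,proj(k,W,S(p,lip(a)))*1.5625)
print(S(p,np.array([[-.010,.08,.082],[0,-.02,.038]])))
E
```

```text
[ 0.5724 -0.0828  0.2136] [[ 2.7406 -2.6013]
 [ 1.0291  2.3611]
 [-1.0744  0.4875]
 [-1.4755  0.4744]
 [-1.1902 -0.1797]]
[ 0.5719 -0.083   0.2092]
0.4 [[253.6413 325.5203]]
0.5 [[248.785  323.8273]]
0.6 [[243.6728 320.2534]]
0.7 [[238.3452 314.6448]]
0.7999999999999999 [[232.8567 306.8644]]
[[ 0.5455 -0.0068  0.1   ]
 [ 0.576  -0.1025  0.056 ]]
```

Request:
apply_moves(moves=[[0,0,0,0.002,-0.02,0,-1],[0,0,0,0.002,-0.025,0,-1],[0,0,0,0.002,-0.025,0.015,-1],[0,0,0,0.002,-0.015,0.025,-1],[0,0,0,0,0,0.03,-1],[0,0,0,0,0,0.025,-1],[0,0,0,0,0,0.015,-1],[0,0,0,0,0,0,-1]])

```text
clock: 3.52
tcp_pos: [0.5439, -0.0055, 0.158]
orientation: [-3.126, -0.311, 0.01]
contact_force: [-0.4, 0.1, 0.0]
grip_width: 0.0001
gripper_force: 0.0
```

Request:
apply_moves(moves=[[0,0,0,0,0,0.005,-1],[0,0,0,0,0,0.005,-1],[0,0,0,0,0,0.005,-1],[0,0,0,0,0,0.005,-1],[0,0,0,0,0,0.005,-1],[0,0,0,0,0,0.005,-1],[0,0,0,0,0,0.005,-1],[0,0,0,0,0,0.003,-1]])

```text
clock: 4.18
tcp_pos: [0.5462, -0.0054, 0.1227]
orientation: [3.126, 0.311, -0.001]
contact_force: [-2.0, -0.4, 0.4]
grip_width: 0.0003
gripper_force: 0.3
```

Request:
apply_moves(moves=[[0,0,0,0,0,0.004,-1],[0,0,0,0,0,0.004,-1],[0,0,0,0,0,0.004,-1],[0,0,0,0,0,0.003,-1],[0,0,0,0,0,0.002,-1],[0,0,0,0,0,0,-1],[0,0,0,0,0,0,-1],[0,0,0,0,0,0,-1]])

```text
clock: 4.85
tcp_pos: [0.5466, -0.0053, 0.1065]
orientation: [-3.126, -0.311, -0.001]
contact_force: [-0.5, -0.5, 0.2]
grip_width: 0.0
gripper_force: 0.0
```

```bash
python3 - <<'E'
from h import *
o=telemetry.get_obs();print(o["tcp_pos"],o["contact_force"],o["moment"])
im=grab_frame("scene");cv2.imwrite("pics/s2.png",cv2.resize(im[110:250,150:330],(720,560),interpolation=cv2.INTER_CUBIC))
E
```

```text
[ 0.5466 -0.0053  0.1065] [-0.4693 -0.4917  0.2332] [-0.0627 -0.0324 -0.0122]
```

View pics/s2.png

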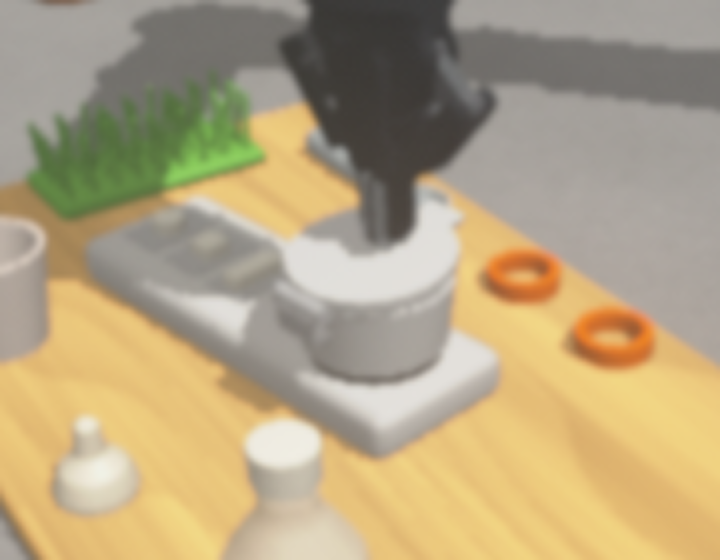

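The fingertips are on the lid at about (390,245) and it is nearly shut, so I continue in small steps.

Request:
apply_moves(moves=[[0,0,0,0,0,0.002,-1],[0,0,0,0,0,0.001,-1],[0,0,0,0,0,0.001,-1],[0,0,0,0,0,0.001,-1],[0,0,0,0,0,0,-1],[0,0,0,0,0,0,-1],[0,0,0,0,0,0,-1],[0,0,0,0,0,0,-1]])

```text
clock: 5.57
tcp_pos: [0.5464, -0.0053, 0.1013]
orientation: [-3.126, -0.311, -0.0]
contact_force: [0.0, 0.1, -0.5]
grip_width: -0.0003
gripper_force: 0.0
```

Request:
apply_moves(moves=[[0,0,0,0,0,0.0005,-1],[0,0,0,0,0,0.0005,-1],[0,0,0,0,0,0,-1],[0,0,0,0,0,0,-1],[0,0,0,0,0,0,-1],[0,0,0,0,0,0,-1],[0,0,0,0,0,0,-1],[0,0,0,0,0,0,-1]])

```text
clock: 6.23
tcp_pos: [0.5464, -0.0053, 0.1003]
orientation: [-3.126, -0.311, -0.0]
contact_force: [-0.1, 0.8, -0.4]
grip_width: -0.0
gripper_force: 0.1
```

Request:
apply_moves(moves=[[0,0,0,0,0,0.0005,-1],[0,0,0,0,0,0.0005,-1],[0,0,0,0,0,0,-1],[0,0,0,0,0,0,-1],[0,0,0,0,0,0,-1],[0,0,0,0,0,0,-1],[0,0,0,0,0,0,-1],[0,0,0,0,0,0,-1]])

```text
clock: 6.9
tcp_pos: [0.5464, -0.0053, 0.0994]
orientation: [3.126, 0.311, 0.0]
contact_force: [-1.0, 0.4, 3.5]
grip_width: 0.0001
gripper_force: 1.6
```

```bash
python3 - <<'E'
from h import *
F=[]
for i in range(4):
    o=telemetry.get_obs();F.append(np.r_[o["contact_force"],o["moment"]]);grab_frame("wrist")
print(np.mean(F,0),np.std(F,0))
E
```

```text
[-0.9563  0.1936  3.6715  0.0171  0.2104  0.0144] [0.4066 0.3471 0.2199 0.0347 0.0369 0.0233]
```

Request:
apply_moves(moves=[[0,0,0,0,0,-0.01,-1],[0,0,0,0,0,-0.02,-1],[0,0,0,0,0,-0.02,-1],[0,0,0,0.005,0.026,0,-1],[0,0,0,0.005,0.035,0,-1],[0,0,0,0,0.026,0,-1],[0,0,0,0,0.015,0,-1],[0,0,0,0,0,0,-1]])

```text
clock: 7.77
tcp_pos: [0.5765, -0.1084, 0.1496]
orientation: [3.125, 0.301, 0.0]
contact_force: [-0.9, 0.1, 0.5]
grip_width: 0.0003
gripper_force: 0.0
```

Request:
apply_moves(moves=[[0,0,0,0,0,0.02,-1],[0,0,0,0,0,0.02,-1],[0,0,0,0,0,0.01,-1],[0,0,0,0,0,0.005,-1],[0,0,0,0,0,0,-1],[0,0,0,0,0,0,-1],[0,0,0,0,0,0,-1],[0,0,0,0,0,0,-1]])

```text
clock: 8.43
tcp_pos: [0.577, -0.1033, 0.0954]
orientation: [3.126, 0.311, 0.003]
contact_force: [-0.5, -0.1, 0.4]
grip_width: 0.0002
gripper_force: 0.0
```

```bash
python3 - <<'E'
from h import *
o=telemetry.get_obs();im=grab_frame("wrist");s=grab_frame("scene")
a=cv2.resize(im[100:300,150:400],(500,400));b=cv2.resize(s[130:230,160:285],(500,400),interpolation=cv2.INTER_CUBIC)
cv2.imwrite("pics/w3.png",cv2.resize(cv2.hconcat([im,cv2.resize(s[125:245,160:320],(512,384),interpolation=cv2.INTER_CUBIC)]),(800,300)))
print(o["tcp_pos"],o["contact_force"],S(np.load("p.npy"),np.array([[0,-.02,.038]])))
E
```

```text
[ 0.577  -0.1033  0.0954] [-0.4679 -0.0624  0.4462] [[ 0.576  -0.1025  0.056 ]]
```

View pics/w3.png

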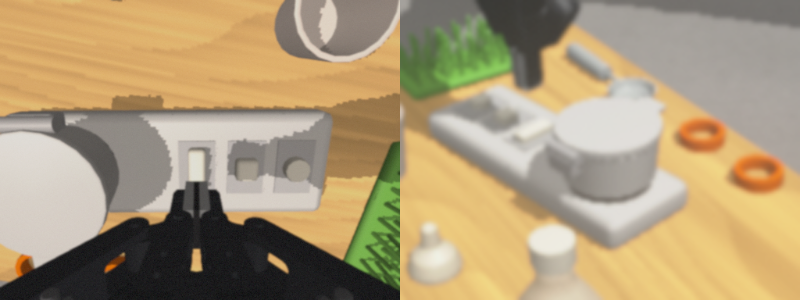

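The lid looks shut in the scene view. In the wrist view the fingertips at (196,185) line up with the bar at (197,165), clear of the square key, so I press.

Request:
apply_moves(moves=[[0,0,0,0,0,0.012,-1],[0,0,0,0,0,0.012,-1],[0,0,0,0,0,0.008,-1],[0,0,0,0,0,0.004,-1],[0,0,0,0,0,0.002,-1],[0,0,0,0,0,0.002,-1],[0,0,0,0,0,0,-1],[0,0,0,0,0,0,-1]])

```text
clock: 9.2
tcp_pos: [0.5763, -0.1033, 0.0545]
orientation: [3.126, 0.311, 0.0]
contact_force: [-2.4, -0.3, 1.2]
grip_width: 0.0
gripper_force: 0.8
```

Request:
apply_moves(moves=[[0,0,0,0,0,0.001,-1],[0,0,0,0,0,0.001,-1],[0,0,0,0,0,0.001,-1],[0,0,0,0,0,0,-1],[0,0,0,0,0,0,-1],[0,0,0,0,0,0,-1],[0,0,0,0,0,0,-1],[0,0,0,0,0,0,-1]])

```text
clock: 9.87
tcp_pos: [0.5766, -0.1033, 0.0515]
orientation: [3.126, 0.311, 0.001]
contact_force: [-0.5, -0.5, 3.6]
grip_width: 0.0003
gripper_force: 1.8
```

```bash
cat > f.py <<'E'
from h import *
F=[]
for i in range(4):
    o=telemetry.get_obs();F.append(np.r_[o["contact_force"],o["moment"]]);grab_frame("wrist")
print(o["tcp_pos"],np.mean(F,0))
E
python3 f.py
```

```text
[ 0.5766 -0.1034  0.0514] [ 0.0364  0.3284  3.3823 -0.01    0.0233  0.0114]
```

Request:
apply_moves(moves=[[0,0,0,0,0,0.0005,-1],[0,0,0,0,0,0.0005,-1],[0,0,0,0,0,0,-1],[0,0,0,0,0,0,-1],[0,0,0,0,0,0,-1],[0,0,0,0,0,0,-1],[0,0,0,0,0,0,-1],[0,0,0,0,0,0,-1]])

```text
clock: 10.73
tcp_pos: [0.5766, -0.1034, 0.0504]
orientation: [3.126, 0.311, 0.001]
contact_force: [1.4, 0.1, 3.9]
grip_width: -0.0004
gripper_force: 2.2
```

```bash
python3 f.py
```

```text
[ 0.5766 -0.1034  0.0504] [ 1.3221 -0.5166  4.0299 -0.0242 -0.3539  0.0116]
```

About 4.0 N corresponds to roughly 5.3 mm of travel, well past the 3.5 mm acting point. I withdraw.

Request:
apply_moves(moves=[[0,0,0,0,0,-0.004,-1],[0,0,0,0,0,-0.006,-1],[0,0,0,0,0,-0.02,-1],[0,0,0,0,0,-0.035,-1],[0,0,0,0,0,-0.04,-1],[0,0,0,0,0,-0.04,-1],[0,0,0,0,0,-0.04,-1],[0,0,0,0,0,-0.03,-1]])

```text
clock: 11.6
tcp_pos: [0.5756, -0.1032, 0.2685]
orientation: [3.126, 0.311, 0.001]
contact_force: [1.0, -0.3, -0.8]
grip_width: 0.0
gripper_force: 0.0
```

Request:
apply_moves(moves=[[0,0,0,0,0,0,-1],[0,0,0,0,0,0,-1],[0,0,0,0,0,0,-1],[0,0,0,0,0,0,-1],[0,0,0,0,0,0,-1],[0,0,0,0,0,0,-1],[0,0,0,0,0,0,-1],[0,0,0,0,0,0,-1]])

```text
clock: 12.27
tcp_pos: [0.5761, -0.1033, 0.2648]
orientation: [-3.126, -0.311, 0.001]
contact_force: [1.0, 0.8, 0.8]
grip_width: -0.0003
gripper_force: 0.0
```

```bash
python3 - <<'E'
from h import *
print(telemetry.get_obs()["tcp_pos"]);im=grab_frame("wrist");s=grab_frame("scene")
cv2.imwrite("pics/w4.png",cv2.resize(cv2.hconcat([im,cv2.resize(s[125:245,160:320],(512,384),interpolation=cv2.INTER_CUBIC)]),(800,300)))
E
```

```text
[ 0.5761 -0.1033  0.2648]
```

View pics/w4.png

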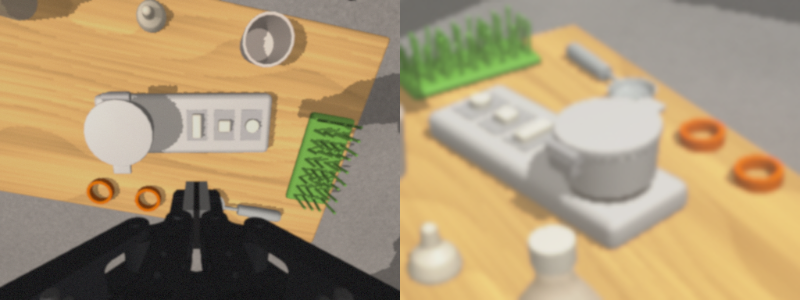

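The wrist view shows the lid shut at (119,130) and all three keys up near (197–252,126). Nothing around the sterilizer has moved and the arm is clear.

```bash
python3 -c "
from bench import order; print(order.hand_in())"
```

```text
the job is handed in; nothing more can be done
None
```

I pushed the lid shut (about 3.6 N), pressed the bar start key down about 5.3 mm (judged from a 4 N force reading) and let it come back up, then withdrew and handed the job in at about 12 s; the last pictures show the other keys up and the things around it still in place.

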